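# Lever up a marble panel with a rocking board lifter

## Task

Raise the near edge of the marble panel so that packing wedges can go under it: with the fingers, push the metal lifter along the bench until its flat toe is well under the panel, then press its pedal all the way down to the bench and keep it pressed, finishing the program while you still hold it down and the panel's edge is up. Only push and press: do not lift the lifter off the bench, do not touch the panel with the robot or shove it out of place on its wooden bearers, and leave the wedges and chisel lying beside it alone.

Things in the scene. Friction and masses are not known exactly. Their poses are not given: they have to be found in the camera images.
- slab: White marble relief panel, 200 (its x) x 260 (its y) x 24 mm (carving up to 34 mm), 3 to 4.4 kg, loose and level on two wooden bearers. Origin: centre of its underside, 18 mm above the bench. Its +x runs from the near edge (towards the lifter, to be raised) to the far edge, about which it tips up like a trapdoor. As the lifter rolls, its toe may draw the panel some 10 mm back with it; this is fine
- slab_near_edge (a point): Middle of the lower arris of the panel's edge that faces the lifter (panel x = -100 mm); at rest 18 mm above the bench
- slab_far_edge (a point): Middle of the lower arris of the opposite edge (panel x = +100 mm); at rest 18 mm above the bench
- bearers: Two fixed softwood strips 230 x 22 x 18 mm under the panel, along its x at panel y = +-108 mm, sticking out 15 mm at both ends; between them is a clear channel 194 mm wide, 18 mm high, for the toe. Origin: on the bench midway between them; axes as the panel's
- lifter: Loose metal board lifter, a rocking lever, 0.72 kg: flat steel toe 90 mm wide, round fulcrum bar standing on the bench, arm 20 mm wide sloping up 28 degrees to a ribbed pedal with a flange folded down at its rear. Rests toe down, pedal up. Origin: on the bench under the fulcrum axis; +x level to the toe, z up at rest
- lifter_nose (a point): Middle of the toe's front end, at lifter x = 77 mm, 3.5 mm above the bench at rest. The toe is 6 mm high at the nose, rising to 16 mm at the fulcrum bar; it comes up about 30 mm when the pedal is pressed down
- lifter_fulcrum (a point): Middle of the fulcrum bar (radius 12 mm, 90 mm long, across the lifter), on its axis, 12 mm above the bench: too high to pass under the panel. When the pedal is pressed the bar may roll back up to about 10 mm
- lifter_pedal (a point): Middle of the pedal's upper face (60 mm long, 70 mm wide), at lifter (-142, 0, 97) mm at rest. Pressing it takes 10 to 17 N with the toe under the panel; the lifter turns about 25 degrees about the fulcrum bar and stops when the flange stands on the bench, this point then about 30 mm above the bench
- lifter_heel (a point): Middle of the lower edge of the pedal's rear flange (70 mm wide), at lifter (-182, 0, 86) mm at rest; the upper edge is at (-168, 0, 111). Nothing is behind it: pushed here from behind along the lifter's +x, the lifter slides on the bench (a few newtons)
- wedge_1: Wooden packing wedge 15 x 58 x 9 mm lying on the bench, to be left alone; origin at the centre of its underside, long along its y
- wedge_2: A second wooden packing wedge, the same size, to be left alone
- chisel: Iron chisel 12 x 100 x 12 mm lying on the bench, to be left alone; origin at the centre of its underside, long along its y

How it is judged:
By the outcome, as a careful person would: the job done as asked, in the order asked, and still so for the second after the job is handed in, while the arm keeps its last pose, push and grip.
It also fails if it takes over 51 s, if anything falls off the work surface, if the arm or the gripper's body presses on something with over 40 N, if the wrist force passes 120 N, or if a joint passes its speed limit or range.

## Robot

A 6-joint arm with a two-finger parallel gripper is mounted at the origin on the work surface; the furniture and walls round the work are solid. World frame = base frame: x ahead of the robot, y to its left, z up, the work surface at z = 0. Lengths are in m, angles in rad, forces in N, time in s.
With the tool pointing down it reaches from about 0.2 to 0.875 m from the base axis. Payload 3.4 kg.
Tool frame: the origin (TCP) lies between the finger pads; the fingertips stand 25 mm ahead of it and the grasp point (between the pads) lies 6 mm ahead of it (r.nose_length is the z of the fingertips in the tool frame, in m); z points along the fingers, y is the line along which they close (so a half turn about z gives the same grasp; the last joint's range is limited). The gripper opens to 94 mm and grips with 3 to 60 N. Pads are 16 mm wide; open, the fingers measure 119 mm over their backs; the gripper's body (75 mm by 177 mm) begins 78 mm behind the grasp point.
Start: joints at [0.994, 0.276, 1.505, -0, 1.361, -0.121], TCP at [0.253, 0.516, 0.23] pointing down, gripper open.
Joint ranges: [-2.89, 2.89], [-0.75, 2.08], [0.22, 2.7], [-1.18, 4.32], [0.11, 2.71], [-2.7, 2.7]. Speed limits (rad/s): [2.57, 2.57, 3.14, 3.14, 3.14, 3.14].

## Interface

Orientations are given as a unit quaternion [w, x, y, z].
In Python, from plant import r, gripper_to, inverse_kinematics, vision, models, telemetry gives the robot as it stands. Calls block until the motion is done:
- r.move_to(position, orientation): joint-space move of the TCP to a pose.
- r.move_l(position, rot=None, vel=0.15, guard=None): straight line of the TCP; rot=None keeps the orientation; vel is the mean speed in m/s. With guard (N) it stops when the force on the tool has changed by that much, and returns True; else False.
- r.movej(angles): joint-space move.
- gripper_to(opening, f_grip=None): finger opening in m; f_grip is the grip in N (None keeps the last); returns when the fingers have stopped.
- r.hold(seconds).
- inverse_kinematics(position, orientation): joint angles nearest the present ones, or None.
- vision.snapshot(name): name is "scene" or "top" or "wrist"; returns the picture (480x640x3 uint8, red, green, blue); there is no depth.
- vision.get_calibration(name): a dict with "fx", "fy", "cx", "cy" (pixels), "D" ([k1, k2, p1, p2, k3] as OpenCV has them; the pictures are not rectified), "position" and "orientation" of the camera in the world. Camera axes: x right, y down, z forward; pixel columns grow to the right and rows downward; lengths in m; the calibration is good to about 2 mm. A picture is of the moment at which its call begins: read the wrist's pose just before it. get_calibration takes no time and is no camera call; for the wrist camera it gives the pose at the moment of the call.
A pose or a line that the arm cannot do raises r.PlanningError and nothing moves.
- r.sign_off(): hands the job in; it is judged then, once.
Trained networks look in the newest picture that a camera, given by its name, has taken for a name from the list of things; names that differ only in an ending like _2 or _b are one class to them, and where a whole thing is asked for, a point or a joint stands for the part that bears it (a point fixed in the world has none). Each returns a list of dicts, best first, with "score" (0 to 1); they miss things now and then, are a little off and sometimes report something else, mostly with a low value. They report only what shows in the picture. A call takes as long as a camera call.
- models.boxes_of(thing, camera): "at" ([x, y, z] in m, in world coordinates, good to about 4 mm: the middle of the surface that is visible of it).
- models.regions_of(thing, camera): "pixels" (480x640 bool, what is visible of it).
- models.mark_of(thing, camera): "at" ([x, y, z] in m, in world coordinates, good to about 4 mm: a listed point, or the origin of a listed thing).
Readings, each from a call of its own:
- telemetry.current_t(): time.
- telemetry.current_joints(): joint angles.
- telemetry.current_dq(): joint speeds.
- telemetry.current_joint_efforts(): joint torques, N m.
- telemetry.current_ee_pos(): TCP position.
- telemetry.current_tool_rot(): TCP orientation.
- telemetry.current_wrist_force(): force on the tool from outside, world axes, zero at the start.
- telemetry.current_torque(): the same for the moment, N m.
- telemetry.current_opening(): finger opening in m.
- telemetry.current_finger_force(): force on a finger pad.
Only numpy, scipy, OpenCV 4.12 (cv2) and the standard library are available. Lean on these libraries where they do the work, as an engineer would, in place of code of your own. Each camera call takes 0.05 s, during which the arm holds its last target. There are 200 camera calls.

## Working session

There is one attempt and no reset: what is moved stays moved. The work goes in short steps, each a Python script; the robot and the scene stay as the last script left them, time stands still between calls to the robot, and variables do not carry over. Pictures are saved under pics/ and viewed, at most 10 in all, crops included, and the job is handed in when it is done.

```bash
mkdir -p pics; python3 - <<'E'
from plant import r, vision, models, telemetry
import cv2
for c in ("scene","top"):
    im=vision.snapshot(c); cv2.imwrite(f"pics/{c}0.png",im[:,:,::-1])
    for n in ["slab","slab_near_edge","slab_far_edge","lifter","lifter_nose","lifter_fulcrum","lifter_pedal","lifter_heel","wedge_1","chisel","bearers"]:
        print(c,n,[([round(float(v),3) for v in d["at"]],round(d["score"],2)) for d in models.mark_of(n,c)][:3])
print(telemetry.current_t(), r.nose_length)
E
```

```text
scene slab [([0.519, 0.245, 0.017], 0.96)]
scene slab_near_edge [([0.51, 0.148, 0.017], 0.96), ([0.599, 0.027, 0.001], 0.19)]
scene slab_far_edge [([0.531, 0.349, 0.019], 0.57), ([0.597, 0.026, 0.0], 0.44)]
scene lifter [([0.478, 0.045, -0.001], 0.58)]
scene lifter_nose [([0.485, 0.121, 0.002], 0.69)]
scene lifter_fulcrum [([0.479, 0.044, 0.015], 0.63)]
scene lifter_pedal [([0.46, -0.099, 0.099], 0.57)]
scene lifter_heel [([0.451, -0.131, 0.087], 0.61)]
scene wedge_1 [([0.611, 0.081, 0.002], 0.72), ([0.453, -0.132, 0.089], 0.72), ([0.596, 0.025, 0.002], 0.46)]
scene chisel [([0.603, -0.086, 0.001], 0.65)]
scene bearers []
top slab [([0.518, 0.247, 0.012], 0.82)]
top slab_near_edge [([0.503, 0.15, 0.018], 0.65)]
top slab_far_edge [([0.531, 0.342, 0.015], 0.88)]
top lifter [([0.481, 0.045, 0.0], 0.59), ([0.599, -0.09, -0.004], 0.47)]
top lifter_nose [([0.492, 0.12, 0.003], 0.88), ([0.532, 0.345, 0.018], 0.54)]
top lifter_fulcrum [([0.472, 0.045, 0.007], 0.77), ([0.481, 0.044, -0.001], 0.61)]
top lifter_pedal [([0.461, -0.096, 0.097], 0.59)]
top lifter_heel [([0.453, -0.131, 0.087], 0.9)]
top wedge_1 [([0.599, 0.025, -0.003], 0.53), ([0.607, 0.091, -0.001], 0.51)]
top chisel [([0.599, -0.091, 0.0], 0.67)]
top bearers [([0.474, 0.045, 0.009], 0.67)]
1.2 0.025
```

View pics/scene0.png

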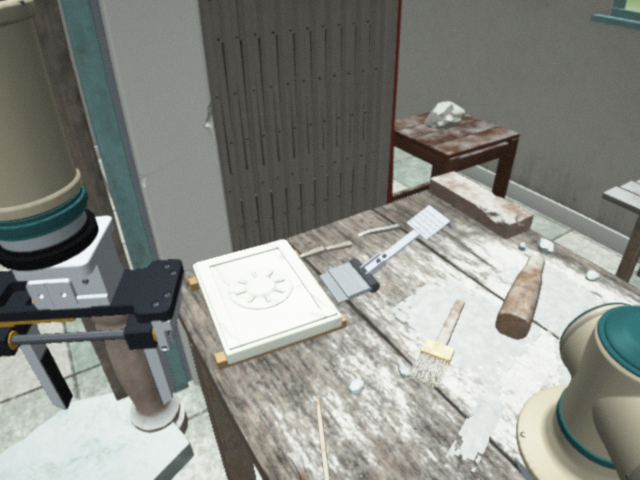

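View pics/top0.png

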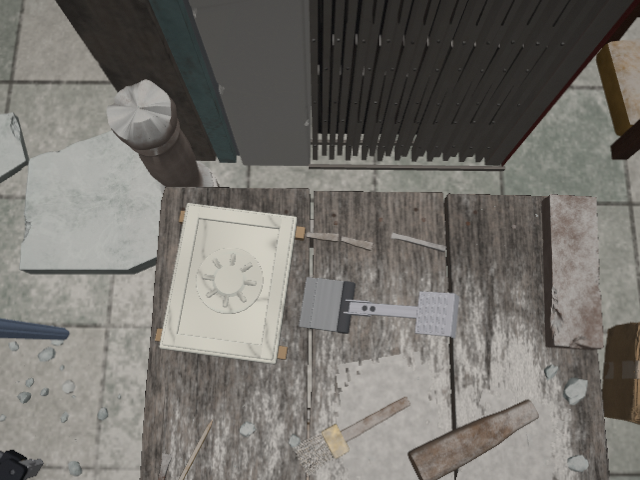

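The panel (centre about 315,285 in top.png) and the lifter (toe about 325,305, pedal about 437,313) are nearly aligned, with the wedges and chisel clear at 340,240 and 420,242. The network points agree with the picture. I'll move in behind the heel and push.

```bash
cat > h.py <<'E'
from plant import r, gripper_to, inverse_kinematics, vision, models, telemetry
import numpy as np, cv2, json
from scipy.spatial.transform import Rotation as R
T=telemetry
def marks(names, cams=("scene","top")):
    out={}
    for c in cams:
        im=vision.snapshot(c)
        for n in names:
            d=models.mark_of(n,c)
            if d and d[0]["score"]>.4: out.setdefault(n,[]).append(d[0]["at"])
    return {n:np.mean(v,0) for n,v in out.items()}
def quat(u):  # tool down, tool y across u; the half turn nearest to now
    qs=[]
    for s in (1,-1):
        x=s*np.array([u[0],u[1],0]); z=np.array([0,0,-1.]); 
        qs.append(R.from_matrix(np.c_[x,np.cross(z,x),z]).as_quat(scalar_first=True))
    return qs
E
python3 - <<'E'
from h import *
m=marks(["slab_near_edge","slab_far_edge","slab","lifter_nose","lifter_fulcrum","lifter_pedal","lifter_heel"])
a={"slab_near_edge":[.5065,.149],"slab_far_edge":[.531,.3455],"slab":[.5185,.246],"lifter_nose":[.4885,.1205],"lifter_fulcrum":[.4755,.0445],"lifter_pedal":[.4605,-.0975],"lifter_heel":[.452,-.131]}
P={n:(m[n][:2]+np.array(a[n]))/2 if n in m else np.array(a[n]) for n in a}
def fit(names,xs):
    xs=np.array(xs); p=np.array([P[n] for n in names]); c=p.mean(0); u=((xs-xs.mean())[:,None]*(p-c)).sum(0); u/=np.linalg.norm(u)
    return c-u*xs.mean(),u
so,su=fit(["slab_near_edge","slab_far_edge","slab"],[-.1,.1,0])
lo,lu=fit(["lifter_nose","lifter_fulcrum","lifter_pedal","lifter_heel"],[.077,0,-.142,-.182])
print(so,su,np.degrees(np.arctan2(su[1],su[0])),lo,lu,np.degrees(np.arctan2(lu[1],lu[0])))
near=so-.1*su; print("nose short of edge",(near-(lo+.077*lu))@su, "lat",(lo+.077*lu-near)@[-su[1],su[0]])
json.dump(dict(so=list(so),su=list(su),lo=list(lo),lu=list(lu)),open("geo.json","w"))
s=lo-lu*(.182+.008+.035)
q0=T.current_joints(); best=None
for q in quat(lu):
    j=inverse_kinematics([*s,.085],q)
    print(j)
    if j is not None and (best is None or np.abs(np.array(j)-q0).max()<best[0]): best=(np.abs(np.array(j)-q0).max(),q)
q=best[1]
r.move_to([*s,.25],q)
gripper_to(.03,20)
r.move_l([*s,.090],vel=.15)
print(T.current_wrist_force())
g=r.move_l([*(s+lu*.06),.090],vel=.03,guard=2)
p=np.array(T.current_ee_pos()); print(g,p,(p[:2]-s)@lu,T.current_wrist_force(),T.current_t())
cv2.imwrite("pics/s1.png",vision.snapshot("scene")[:,:,::-1])
E
```

```text
[0.51834167 0.24716667] [0.12512132 0.99214145] 82.81223798522538 [0.47720444 0.04484628] [0.13286545 0.99113408] 82.36479261363776
nose short of edge 0.02887993386805832 lat 0.01489803446391083
[-5.23672793e-01  2.70530787e-01  1.91841473e+00 -4.44089210e-16
  9.52647141e-01 -3.90413286e-01]
None
[-0.78789122  0.41412691  0.00279329]
True [ 0.45193321 -0.14285895  0.08979851] 0.035601274186163476 [0.40030223 0.50924738 0.54344216] 8.0417
```

```bash
python3 - <<'E'
from h import *
g=json.load(open("geo.json")); lu=np.array(g["lu"])
p=np.array(T.current_ee_pos())
print(r.move_l([*(p[:2]+lu*.082),.090],vel=.035,guard=15), T.current_wrist_force())
p=np.array(T.current_ee_pos())
im=vision.snapshot("scene"); cv2.imwrite("pics/s2.png",im[:,:,::-1])
m=marks(["slab_near_edge","slab_far_edge","slab","lifter_fulcrum","lifter_pedal","lifter_heel"])
for n in m: print(n,m[n].round(4))
print(p,T.current_t())
E
```

```text
False [-0.99059607 -3.50855082 -0.61650982]
slab_near_edge [0.5055 0.1494 0.0166]
slab_far_edge [0.532  0.3474 0.021 ]
slab [0.5175 0.247  0.0157]
lifter_fulcrum [0.5028 0.1869 0.015 ]
lifter_pedal [ 0.4711 -0.0138  0.0978]
lifter_heel [ 0.4646 -0.0504  0.0882]
[ 0.46257465 -0.06163096  0.08999696] 11.3417
```

View pics/s2.png

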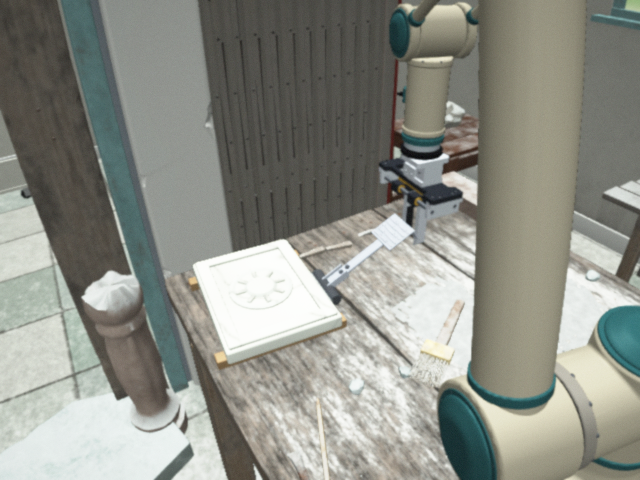

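The toe is under the panel: only the fulcrum bar shows at its edge (330,290). The panel has not moved. Next I'll lift off behind the heel and press the pedal along its arc.

```bash
python3 - <<'E'
from h import *
g=json.load(open("geo.json")); lu=np.array(g["lu"])
p=np.array(T.current_ee_pos())
f=p[:2]+lu*(.008+.182)          # fulcrum now
json.dump(list(f),open("f.json","w"))
def tcp(th,d=0.):                # pedal angle th, d above along the pedal normal
    c,s=np.cos(th),np.sin(th); n=np.radians(28)-th
    x=-.142*c-.085*s-.012*th+d*np.sin(n); z=.012-.142*s+.085*c+d*np.cos(n)
    return [*(f+lu*(x+.008)),z+.025]
r.move_l([*(p[:2]-lu*.02),.09],vel=.08)
r.move_l([*(p[:2]-lu*.02),.19],vel=.15)
a=tcp(0,.03); r.move_l([a[0],a[1],.19],vel=.1)
r.move_l(a,vel=.1)
F0=np.array(T.current_wrist_force())
print(r.move_l(tcp(0,-.004),vel=.03,guard=3),np.array(T.current_ee_pos())-tcp(0),F0)
for deg in np.arange(2.5,20.1,2.5):
    hit=r.move_l(tcp(np.radians(deg)),vel=.03,guard=28)
    F=np.array(T.current_wrist_force())-F0; print(deg,hit,F.round(1),F[:2]@lu,T.current_ee_pos()[2]-.025)
    if hit or F[2]>28: break
im=vision.snapshot("scene"); cv2.imwrite("pics/s3.png",im[:,:,::-1])
m=marks(["slab_near_edge","slab_far_edge","lifter_fulcrum","lifter_pedal","lifter_heel"])
for n in m: print(n,m[n].round(4))
print(T.current_t())
E
```

```text
False [-0.00018002 -0.00180077 -0.00340237] [ 0.0225232   0.16025788 -0.21663811]
2.5 False [-0.6 -0.6  0.1] -0.7206150032225321 0.09064294609473558
5.0 False [0.6 1.5 3.3] 1.5954962263637449 0.08443410589920264
7.5 False [-0.6  2.5  7.9] 2.394013777840684 0.0782609192643342
10.0 False [0.2 1.4 8.2] 1.4160468038047755 0.07163242953940807
12.5 False [-0.4  1.7  8. ] 1.6087283431359463 0.06480123751866601
15.0 False [-1.2  2.3  8.6] 2.100602979781558 0.05791649471216977
17.5 False [-1.6  3.7 12.3] 3.4444194197854614 0.051339774622647806
20.0 False [-1.7  2.4 11.7] 2.1632136698564186 0.04434121878829433
slab_near_edge [0.507  0.1427 0.0373]
slab_far_edge [0.5298 0.3399 0.018 ]
lifter_fulcrum [0.4866 0.1203 0.0099]
lifter_pedal [ 0.4713 -0.0405  0.0424]
lifter_heel [ 0.4642 -0.0711  0.0214]
19.1583
```

View pics/s3.png

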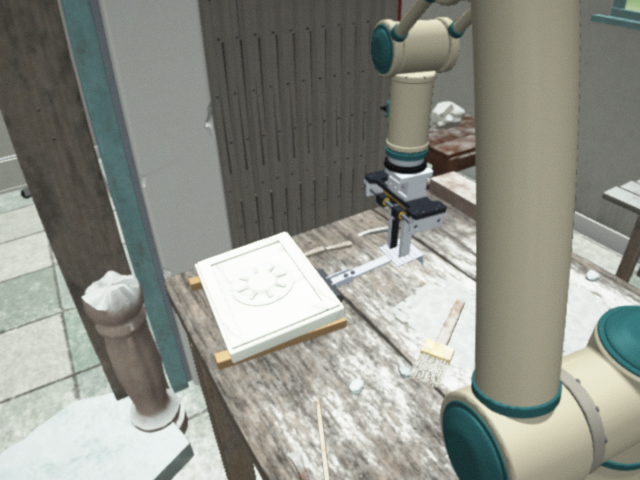

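The panel's near edge is rising (corner 343,310) and the fingers sit squarely on the pedal (400,257). I'll press on down to the stop.

```bash
python3 - <<'E'
from h import *
g=json.load(open("geo.json")); lu=np.array(g["lu"]); f=np.array(json.load(open("f.json")))
def tcp(th):
    c,s=np.cos(th),np.sin(th)
    return [*(f+lu*(-.142*c-.085*s-.012*th+.008)),.012-.142*s+.085*c+.025]
for deg in (22.5,24.5):
    r.move_l(tcp(np.radians(deg)),vel=.03,guard=25); F=np.array(T.current_wrist_force()); print(deg,F.round(1),T.current_ee_pos()[2]-.025)
a=np.array(tcp(np.radians(24.5)))
for k in range(1,13):
    if F[2]>27: break
    r.move_l(a-[0,0,.001*k],vel=.02); F=np.array(T.current_wrist_force()); print(k,F.round(1),round(T.current_ee_pos()[2]-.025,4))
r.hold(.7); print(np.array(T.current_wrist_force()).round(1),T.current_ee_pos())
im=vision.snapshot("scene"); cv2.imwrite("pics/s4.png",cv2.resize(im[200:380,170:450,::-1],None,fx=2.8,fy=2.8))
m=marks(["slab_near_edge","slab_far_edge","lifter_fulcrum","lifter_pedal","lifter_heel"])
for n in m: print(n,m[n].round(4))
print(T.current_t())
E
```

```text
22.5 [-1.5  2.2 12.6] 0.03718054865345562
24.5 [-1.2  2.2 12. ] 0.03142006719842507
1 [-2.1  2.4 12.8] 0.0306
2 [-1.9  2.3 13.8] 0.0296
3 [-0.8  1.7 12.1] 0.0286
4 [-1.9  0.3 12.6] 0.0276
5 [-2.5 -0.3 13.3] 0.0267
6 [-3.7  1.3 21.2] 0.0266
7 [-5.6  1.8 30. ] 0.0265
[-5.3  1.4 28.8] [ 0.46690065 -0.03413823  0.05149878]
slab_near_edge [0.5042 0.1374 0.0478]
slab_far_edge [0.531  0.3344 0.0175]
lifter_fulcrum [0.488  0.119  0.0117]
lifter_pedal [ 0.4671 -0.0439  0.0271]
lifter_heel [ 0.4616 -0.0705 -0.0016]
22.9917
```

View pics/s4.png

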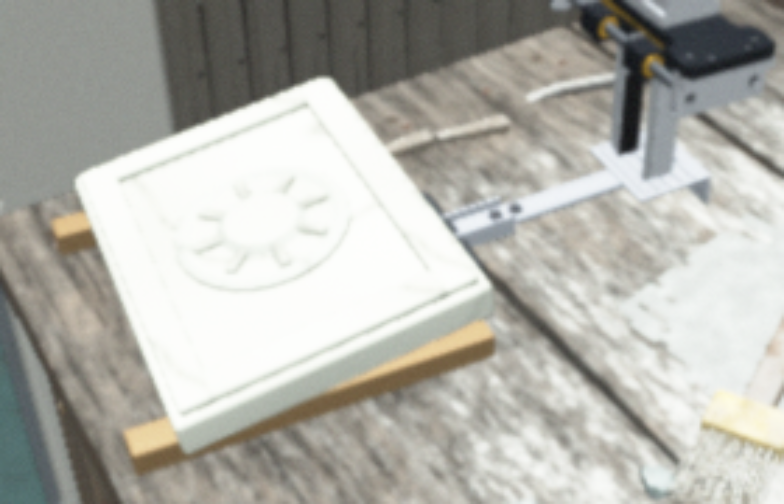

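The flange stands on the bench (crop 705,190): the force rose sharply there and the heel reads about z = 0. The panel edge is up about 30 mm, with drawback of about 12 mm. Handing in while holding.

```bash
python3 -c "
from plant import r
print(r.sign_off())"
```

```text
the job is handed in; nothing more can be done
None
```

The job is handed in with the lifter's toe about 50 mm under the panel, the pedal held down on the bench at about 29 N, and the panel's near edge up about 30 mm; the panel drew back about 12 mm, slightly over the 10 mm you mentioned.

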